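Set the blend wheel on the lounge counter and lock it

TASK

Set the blend wheel on the bar counter to the cross: press gently on its flat steel disc and drag it round by friction until the sector marked with the diagonal cross shows centred in the fixed window, then push the lock bolt fully home into the rim so that the wheel stays locked there. Never lean on the wheel, its window or its bolt with more than about 20 N, and leave the jar, the bowl and the cup where they stand.

Things in the scene. Friction and masses are not known exactly. Their poses are not given: they have to be found in the camera images.
- wheel_unit: Fixed unit on the counter; origin on the counter under the wheel's axis. Base plate 15 mm thick, x -98 to +138, y -170 to +100 mm in its own frame. Horizontal steel disc (radius 76 mm, 16 mm thick, smooth, no knob) turning about the unit's z axis; window arm on the +x side, lock bolt on the -y side. More than 22 N on any part of it does damage.
- wheel_axis (a point): Point on the disc's axis, fixed to the unit 70 mm above the counter: the NOMINAL height of the disc's top. The true top is up to 4 mm higher or lower and is not measured: find it by touch. The disc sits on a rubber mount that yields 1 mm per 5 N, 5 mm at most.
- drag_spot (a point): Point fixed to the unit, 52 mm from the axis on the far side from the window, at the nominal height of the disc's top: middle of the free part of the disc, clear for 110 degrees to either side. Turning takes 0.12 N m, 2.3 N along the surface here: a light press slips, a press of 8 to 14 N carries the disc along (grip varies; some slip may remain).
- window (a point): Centre of the window, on top of its fixed frame, 52 mm from the axis on the unit's +x side; opening 40 x 36 mm. Arm and frame fill unit x +24 to +124, y -26 to +26 mm, up to 90 mm above the counter. Nothing else stands over the disc.
- blend_wheel (a joint): Angle of the cross from the window's middle, rad, counter-clockwise from above; 0 = centred. Stops at -1.0 and 2.9; starts at 0.7 to 2.2; stays where left. Flat dark marks in six 60-degree sectors, 52 mm from the axis, counter-clockwise: diagonal cross (26 mm), bar across the radius, dot, ring, square, two bars along the radius.
- lock_bolt (a joint): Travel of the bolt, m: 0 = drawn out, 0.018 = fully home; starts 0 to 0.004. Slides along the unit's +y, towards the axis, with 2 N friction to a rubber buffer, stays where left. Its round nose (11 mm) meets the rim at 0.006; it enters one of six notches about 13 mm wide (between the sectors) and centres the wheel if this is within 0.04 rad of 0, else it stops dead on the rim.
- bolt_tab (a point): Middle of the outer (-y) face of the bolt's black upright tab, 95 mm above the counter; moves with the bolt. Tab: 30 mm along unit x, 10 mm thick along y, from 56 to 108 mm above the counter. Push it along the unit's +y. Between tab and disc stands a guide block, top 74 mm.
- glass_jar: Bystander: lidded glass jar, 64 mm wide, 75 mm tall; origin under its centre.
- clay_bowl: Bystander: clay bowl, 72 mm wide, 50 mm tall; origin under its centre.
- steel_cup: Bystander: steel cup, 64 mm wide, 85 mm tall; origin under its centre.

How it is judged:
On the way, in this order (a step that is already met when the one before it is completed fails the run):
1. the cross is turned into the window (within 0.1 rad) (value of joint blend_wheel between -0.1 and 0.1 rad), for 0.1 s.
2. the lock bolt is pushed home with the cross in the window (value of joint lock_bolt above 0.0145 m and value of joint blend_wheel between -0.06 and 0.06 rad), for 0.2 s.
At the end, for the whole second after the job is handed in: The wheel rests with the cross centred in the window within 0.06 rad, the lock bolt is at least 14.5 mm of its 18 mm in, and jar, bowl and cup are within 20 mm of where they stood (all of step 2 and velocity of joint blend_wheel between -0.05 and 0.05 rad/s and distance of each of glass_jar, clay_bowl, steel_cup from where it was at the start of the episode below 0.02 m); the robot touches nothing.
It fails at once if a finger or the arm pushes on the wheel unit (disc, window or bolt) with more than 22 N (contact force between any of the fingers, the arm and wheel_unit above 22 N).
It fails at once if the jar, the bowl or the cup is pushed more than 20 mm or tipped (distance of any of glass_jar, clay_bowl, steel_cup from where it was at the start of the episode above 0.02 m or angle between any of glass_jar, clay_bowl, steel_cup's own z axis and vertical above 0.35 rad).
It also fails if it takes over 58 s, if anything falls off the work surface, if the arm or the gripper's body presses on something with over 40 N, if the wrist force passes 120 N, or if a joint passes its speed limit or range.

ROBOT

A 6-joint arm with a two-finger parallel gripper is mounted at the origin on the work surface. World frame = base frame: x ahead of the robot, y to its left, z up, the work surface at z = 0. Lengths are in m, angles in rad, forces in N, time in s.
With the tool pointing down it reaches from about 0.375 to 0.825 m from the base axis. Payload 5.5 kg.
Tool frame: the origin (TCP) lies between the finger pads; the fingertips stand 8 mm ahead of it and the grasp point (between the pads) lies 11 mm behind it; z points along the fingers, y is the line along which they close (so a half turn about z gives the same grasp; the last joint's range is limited). The gripper opens to 85 mm and grips with 20 to 120 N. Pads are 22 mm wide; open, the fingers measure 114 mm over their backs; the gripper's body (76 mm by 85 mm) begins 54 mm behind the grasp point. The pads swing forward as they close: fully open they stand 13 mm farther back than shut.
Start: joints at [-1.121, 0.314, -0.047, 1.21, 0, 1.571], TCP at [0.261, -0.54, 0.206] pointing down, gripper open.
Joint ranges: [-2.67, 2.67], [-0.69, 1.73], [-1.03, 1.25], [-2.08, 2.16], [-1.42, 1.45], [-3.14, 3.14]. Speed limits (rad/s): [2.39, 2.39, 3.01, 3.14, 3.14, 3.14].

INTERFACE

Orientations are given as a unit quaternion [w, x, y, z].
In Python, from plant import r gives the robot as it stands. The module is installed in compiled form; this text tells all that it offers.
- The arm moves only by the tool move_arm, never from a script. Its argument "targets" is a list of rows, each a list of 6 numbers: the shift along the tool's x, y, z in mm, then the turn, a rotation vector about the tool's x, y, z in rad. In form: [[dx, dy, dz, ax, ay, az], ...]. A call has exactly 10 rows; each row shifts and turns the commanded pose from where the row before left it, along the tool's axes as they then stand; what a row does not reach is not made up. A row lasts 1/8 s, in which the tool goes at most 62.5 mm and 10.7 degrees, less where a joint would pass 70% of its speed; a pose out of reach is approached as far as the arm can. A call is refused whole if a number of a shift passes 62.5 or a number of a turn 0.188, either way. A call with a gripper value outside its range is refused whole. "jaw" is the opening, from 0 (shut) to 1 (fully open), set as the call begins (left out, the last holds). The fingers move at their own pace and stop on an object; "newtons" is the grip in N (left out, the last holds). Time passes only in rows, so rows that do not move let the fingers close, or fill a call up. It gives the time, the measured TCP pose, the force, the opening and the grip force at its end, in the units of the state.
- r.get_obs(): the state, without advancing time (a new reading comes with each control period).
- r.capture(name): name is "side" or "top" or "wrist"; returns a dict with "image" (384x512x3 uint8, red, green, blue), "fx", "fy", "cx", "cy" (pixels), "R" (3x3) and "t" (3): a world point X has camera coordinates R X + t; the wrist camera has in their place "hand_eye" (4x4, takes a point from camera to tool coordinates, whose origin is the TCP and whose axes are the flange's). Camera axes: x right, y down, z forward; pixel columns grow to the right and rows downward; lengths in m; the calibration is good to about 2 mm. A picture is of the moment at which its call begins: read the wrist's pose just before it. There is no depth.
- r.sign_off(): hands the job in; it is judged then, once.
Trained networks look in the newest picture that a camera, given by its name, has taken for a name from the list of things; names that differ only in an ending like _2 or _b are one class to them, and where a whole thing is asked for, a point or a joint stands for the part that bears it (a point fixed in the world has none). Each returns a list of dicts, best first, with "conf" (0 to 1); they miss things now and then, are a little off and sometimes report something else, mostly with a low value. They report only what shows in the picture. A call takes as long as a camera call.
- r.look_for(target, camera): "bbox" ([centre column, centre row, width, height] in pixels, round what is visible of it).
The state is a dict: "t": time; "joint_positions": joint angles; "joint_velocities": joint speeds; "joint_efforts": joint torques, N m; "eef_pos": TCP position; "eef_rot": TCP orientation; "force": force on the tool from outside, world axes, zero at the start; "ft_torque": the same for the moment, N m; "width": finger opening in m; "grasp_force": force on a finger pad.
Only numpy, scipy, OpenCV 4.12 (cv2) and the standard library are available. Lean on these libraries where they do the work, as an engineer would, in place of code of your own. Each camera call takes 0.05 s, during which the arm holds its last target. There are 200 camera calls.

## Working session

There is one attempt and no reset: what is moved stays moved. The work goes in short steps, Python scripts to look and compute and a tool call to move; the robot and the scene stay as the last step left them, time stands still between calls to the robot, and variables do not carry over. Pictures are saved under pics/ and viewed, at most 10 in all, crops included, and the job is handed in when it is done.

Besides the shell and the picture viewer there is one more tool, called after "Emit:" as a command line: name --pt "numbers of a row" for each row, then --argument value for the rest. move_arm: Moves the arm, as the interface text tells. Its arguments: {"type":"object","properties":{"targets":{"type":"array","items":{"type":"array","items":{"type":"number"}}},"jaw":{"type":"number"},"newtons":{"type":"number"}},"required":["targets"]}

```bash
mkdir -p pics
cat > h.py <<'E'
import numpy as np,cv2,pickle
from plant import r
E
python3 - <<'E'
from h import *
o=r.get_obs();print(o['t'],o['eef_pos'],o['eef_rot'],o['force'],o['width'])
for n in ['top','side']:
    c=r.capture(n);pickle.dump(c,open(n+'.pkl','wb'))
    cv2.imwrite(f'pics/{n}.png',c['image'][...,::-1]); print(n,c['fx'],c['cx'],c['cy'],np.round(c['R'],3).tolist(),c['t'])
    for k in ['wheel_unit','wheel_axis','drag_spot','window','bolt_tab','lock_bolt','blend_wheel','glass_jar','clay_bowl','steel_cup']:
        try: print(k,[(np.round(d['bbox']).tolist(),round(d['conf'],2)) for d in r.look_for(k,n)[:2]])
        except Exception as e: print(k,e)
E
```

```text
0.0 [ 0.26061118 -0.5397597   0.20512661] [-8.40420328e-04  9.74818447e-01  2.22998332e-01 -1.84465778e-04] [-0.13805275  0.07642615  0.06088154] 0.08528951579513763
top 415.8031811070844 240.9567197886454 194.64481650132237 [[-0.02, -1.0, -0.006], [-0.985, 0.021, -0.171], [0.171, 0.002, -0.985]] [0.10149933 0.65857198 0.94160841]
wheel_unit [([291.0, 233.0, 120.0, 106.0], 0.93)]
wheel_axis [([291.0, 230.0, 124.0, 105.0], 0.81)]
drag_spot [([291.0, 232.0, 124.0, 110.0], 0.71)]
window [([291.0, 233.0, 114.0, 108.0], 0.6)]
bolt_tab [([324.0, 244.0, 28.0, 14.0], 0.57)]
lock_bolt [([324.0, 241.0, 28.0, 17.0], 0.72)]
blend_wheel [([277.0, 236.0, 60.0, 66.0], 0.93)]
glass_jar [([188.0, 243.0, 26.0, 29.0], 0.9)]
clay_bowl [([202.0, 188.0, 29.0, 26.0], 0.86)]
steel_cup [([312.0, 155.0, 25.0, 34.0], 0.84), ([188.0, 244.0, 30.0, 28.0], 0.51)]
side 492.4881677836833 250.53672028439823 193.01884313999008 [[-0.963, -0.271, 0.012], [-0.16, 0.532, -0.832], [0.219, -0.803, -0.555]] [0.6545296  0.13423073 0.97053892]
wheel_unit [([294.0, 198.0, 138.0, 110.0], 0.78), ([285.0, 268.0, 36.0, 47.0], 0.33)]
wheel_axis [([296.0, 199.0, 138.0, 107.0], 0.84)]
drag_spot [([294.0, 198.0, 142.0, 107.0], 0.69)]
window [([295.0, 199.0, 143.0, 108.0], 0.66)]
bolt_tab [([326.0, 161.0, 19.0, 28.0], 0.68)]
lock_bolt [([323.0, 160.0, 13.0, 26.0], 0.76)]
blend_wheel [([304.0, 195.0, 71.0, 47.0], 0.67)]
glass_jar [([286.0, 264.0, 41.0, 50.0], 0.59)]
clay_bowl [([224.0, 243.0, 34.0, 36.0], 0.84)]
steel_cup [([232.0, 166.0, 27.0, 40.0], 0.82)]
```

View pics/top.png

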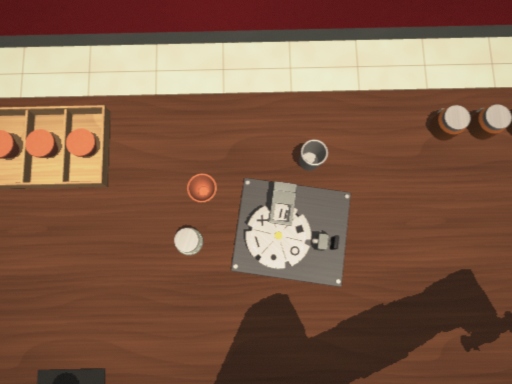

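View pics/side.png

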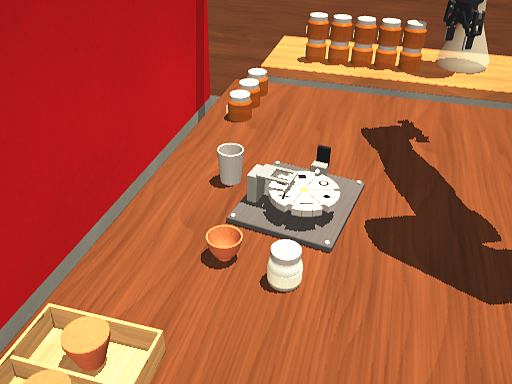

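The top picture shows the disc's yellow hub near (278,236), the window above it near (283,210) and the bolt tab on the right near (335,242). The cross is upper left at about (262,220), so it needs a clockwise turn. I'll fit the pose next.

```bash
cat >> h.py <<'E'
def rect(c,z,x0,y0,w,s):
    # orthographic image at height z; image up=+x, left=+y, s px per m, centre x0,y0
    K=np.array([[c['fx'],0,c['cx']],[0,c['fy'],c['cy']],[0,0,1]]);R=np.array(c['R']);t=np.array(c['t'])
    n=int(w*s)
    # X = x0+(n/2-v)/s ; Y=y0+(n/2-u)/s
    A=np.array([[0,-1/s,x0+n/2/s],[-1/s,0,y0+n/2/s],[0,0,z],[0,0,1]])
    H=K@np.c_[R,t]@A
    return cv2.warpPerspective(c['image'],np.linalg.inv(H),(n,n),flags=cv2.INTER_CUBIC)
def px2w(c,u,v,z):
    R=np.array(c['R']);t=np.array(c['t']);d=R.T@np.array([(u-c['cx'])/c['fx'],(v-c['cy'])/c['fy'],1]);C=-R.T@t
    return C+d*(z-C[2])/d[2]
E
python3 - <<'E'
from h import *
c=pickle.load(open('top.pkl','rb'))
P=px2w(c,278,236,.07);print('hub guess',P)
for n,u,v,z in [('jar',188,243,.04),('bowl',202,188,.025),('cup',312,155,.04),('tab',335,242,.1)]: print(n,px2w(c,u,v,z))
s=2000
im=rect(c,.07,P[0],P[1],.3,s)
# yellow hub
hsv=cv2.cvtColor(im,cv2.COLOR_RGB2HSV)
m=cv2.inRange(hsv,(22,110,120),(38,255,255));ys,xs=np.where(m>0);print('yellow',len(xs))
n=im.shape[0];hx=P[0]+(n/2-ys.mean())/s;hy=P[1]+(n/2-xs.mean())/s;print('hub',hx,hy)
im2=rect(c,.015,P[0],P[1],.4,s)
hs=cv2.cvtColor(im2,cv2.COLOR_RGB2HSV)
m=((hs[...,1]<60)).astype(np.uint8)*255
m=cv2.morphologyEx(m,cv2.MORPH_OPEN,np.ones((15,15)));m=cv2.morphologyEx(m,cv2.MORPH_CLOSE,np.ones((25,25)))
k=max(cv2.findContours(m,0,1)[0],key=cv2.contourArea);R_=cv2.minAreaRect(k);print(R_[1][0]/s,R_[1][1]/s,R_[2])
N=im2.shape[0];b=cv2.boxPoints(R_);print([[round(P[0]+(N/2-v)/s,4),round(P[1]+(N/2-u)/s,4)] for u,v in b])
cv2.drawContours(im2,[b.astype(int)],0,(0,255,0),1)
a=cv2.resize(im,(400,400));q=cv2.resize(im2,(400,400))
cv2.imwrite('pics/rect.png',np.hstack([a,q])[...,::-1])
E
```

```text
hub guess [0.55873126 0.003667   0.07      ]
jar [0.54853414 0.21726662 0.04      ]
bowl [0.68488069 0.18463248 0.025     ]
cup [ 0.75959609 -0.09024065  0.04      ]
tab [ 0.54052612 -0.1214409   0.1       ]
yellow 685
hub 0.5611312578479777 0.003764081140374829
0.2681351318359375 0.23498109436035156 9.251029014587402
[[np.float64(0.482), np.float64(0.1172)], [np.float64(0.7139), np.float64(0.0794)], [np.float64(0.6708), np.float64(-0.1852)], [np.float64(0.4389), np.float64(-0.1475)]]
```

View pics/rect.png

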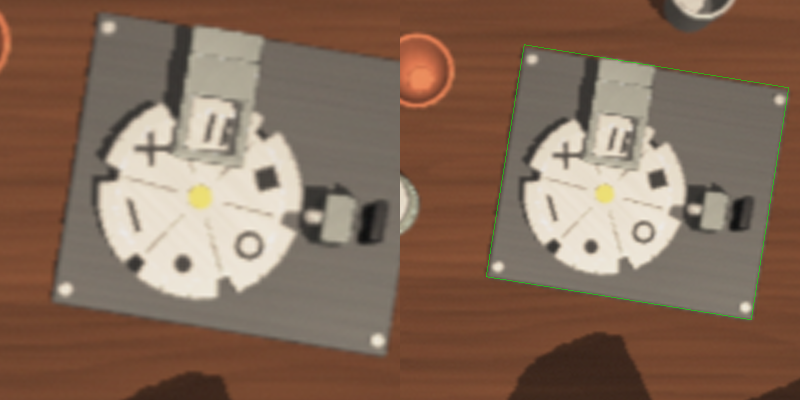

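The unit's origin is at about (0.562, 0.004) with a yaw of -0.161 rad, and the marks agree on a cross angle of about 0.95 rad. I'm moving over the drag start.

Emit:
move_arm --pt "45.6 -36.7 0 0 0 0" --pt "45.6 -36.7 0 0 0 0" --pt "45.6 -36.7 0 0 0 0" --pt "45.6 -36.7 0 0 0 0" --pt "45.6 -36.7 0 0 0 0" --pt "45.6 -36.7 0 0 0 0" --pt "45.6 -36.7 0 0 0 0" --pt "45.6 -36.7 0 0 0 0" --pt "45.6 -36.7 0 0 0 0" --pt "45.6 -36.7 0 0 0 0" --jaw 0 --newtons 20

```text
t: 2.35
eef_pos: [0.5127, -0.0097, 0.2063]
eef_rot: [0.0, 0.975, 0.223, 0.0]
force: [0.6, -0.1, 0.5]
width: -0.0
grasp_force: 0.0
```

Emit:
move_arm --pt "0 0 14 0 0 -0.12" --pt "0 0 14 0 0 -0.12" --pt "0 0 14 0 0 -0.12" --pt "0 0 14 0 0 -0.12" --pt "0 0 14 0 0 -0.12" --pt "0 0 14 0 0 -0.12" --pt "0 0 14 0 0 -0.12" --pt "0 0 14 0 0 -0.12" --pt "0 0 0 0 0 0" --pt "0 0 0 0 0 0"

```text
t: 3.6
eef_pos: [0.5123, -0.0116, 0.0945]
eef_rot: [0.0, 0.762, 0.647, 0.0]
force: [0.7, 0.4, 0.3]
width: 0.0003
grasp_force: 0.0
```

Emit:
move_arm --pt "0 0 1 0 0 0" --pt "0 0 1 0 0 0" --pt "0 0 1 0 0 0" --pt "0 0 1 0 0 0" --pt "0 0 1 0 0 0" --pt "0 0 1 0 0 0" --pt "0 0 0 0 0 0" --pt "0 0 0 0 0 0" --pt "0 0 0 0 0 0" --pt "0 0 0 0 0 0"

```text
t: 4.85
eef_pos: [0.512, -0.0116, 0.088]
eef_rot: [0.0, 0.762, 0.648, 0.0]
force: [-0.7, 0.8, 0.4]
width: 0.0004
grasp_force: 0.0
```

Emit:
move_arm --pt "0 0 1 0 0 0" --pt "0 0 1 0 0 0" --pt "0 0 1 0 0 0" --pt "0 0 1 0 0 0" --pt "0 0 1 0 0 0" --pt "0 0 1 0 0 0" --pt "0 0 1 0 0 0" --pt "0 0 0 0 0 0" --pt "0 0 0 0 0 0" --pt "0 0 0 0 0 0"

```text
t: 6.1
eef_pos: [0.512, -0.0115, 0.081]
eef_rot: [0.0, 0.762, 0.648, 0.0]
force: [0.6, 0.1, 0.6]
width: -0.0002
grasp_force: 0.0
```

Emit:
move_arm --pt "0 0 0.5 0 0 0" --pt "0 0 0.5 0 0 0" --pt "0 0 0.5 0 0 0" --pt "0 0 0.5 0 0 0" --pt "0 0 0 0 0 0" --pt "0 0 0 0 0 0" --pt "0 0 0 0 0 0" --pt "0 0 0 0 0 0" --pt "0 0 0 0 0 0" --pt "0 0 0 0 0 0"

```text
t: 7.35
eef_pos: [0.512, -0.0116, 0.079]
eef_rot: [0.0, 0.762, 0.648, 0.0]
force: [-0.5, 0.2, -0.1]
width: 0.0002
grasp_force: 0.0
```

Emit:
move_arm --pt "0 0 0.5 0 0 0" --pt "0 0 0.5 0 0 0" --pt "0 0 0.5 0 0 0" --pt "0 0 0.5 0 0 0" --pt "0 0 0 0 0 0" --pt "0 0 0 0 0 0" --pt "0 0 0 0 0 0" --pt "0 0 0 0 0 0" --pt "0 0 0 0 0 0" --pt "0 0 0 0 0 0"

```text
t: 8.6
eef_pos: [0.512, -0.0115, 0.077]
eef_rot: [0.0, 0.762, 0.648, 0.0]
force: [0.8, 0.5, -0.8]
width: 0.0002
grasp_force: 0.0
```

Emit:
move_arm --pt "0 0 0.5 0 0 0" --pt "0 0 0.5 0 0 0" --pt "0 0 0.5 0 0 0" --pt "0 0 0.5 0 0 0" --pt "0 0 0 0 0 0" --pt "0 0 0 0 0 0" --pt "0 0 0 0 0 0" --pt "0 0 0 0 0 0" --pt "0 0 0 0 0 0" --pt "0 0 0 0 0 0"

```text
t: 9.85
eef_pos: [0.5119, -0.0116, 0.075]
eef_rot: [-0.0, 0.762, 0.648, 0.0]
force: [0.0, -0.6, 0.8]
width: -0.0004
grasp_force: 0.0
```

Emit:
move_arm --pt "0 0 0.5 0 0 0" --pt "0 0 0.5 0 0 0" --pt "0 0 0.5 0 0 0" --pt "0 0 0.5 0 0 0" --pt "0 0 0 0 0 0" --pt "0 0 0 0 0 0" --pt "0 0 0 0 0 0" --pt "0 0 0 0 0 0" --pt "0 0 0 0 0 0" --pt "0 0 0 0 0 0"

```text
t: 11.1
eef_pos: [0.5119, -0.0116, 0.073]
eef_rot: [-0.0, 0.762, 0.648, 0.0]
force: [-0.1, -0.7, 1.0]
width: 0.0001
grasp_force: 0.0
```

Emit:
move_arm --pt "0 0 0.5 0 0 0" --pt "0 0 0.5 0 0 0" --pt "0 0 0.5 0 0 0" --pt "0 0 0 0 0 0" --pt "0 0 0 0 0 0" --pt "0 0 0 0 0 0" --pt "0 0 0 0 0 0" --pt "0 0 0 0 0 0" --pt "0 0 0 0 0 0" --pt "0 0 0 0 0 0"

```text
t: 12.35
eef_pos: [0.512, -0.0116, 0.0715]
eef_rot: [0.0, 0.762, 0.648, 0.0]
force: [-0.5, -0.3, -0.1]
width: 0.0006
grasp_force: 0.0
```

Emit:
move_arm --pt "0 0 0.5 0 0 0" --pt "0 0 0.5 0 0 0" --pt "0 0 0.5 0 0 0" --pt "0 0 0 0 0 0" --pt "0 0 0 0 0 0" --pt "0 0 0 0 0 0" --pt "0 0 0 0 0 0" --pt "0 0 0 0 0 0" --pt "0 0 0 0 0 0" --pt "0 0 0 0 0 0"

```text
t: 13.6
eef_pos: [0.5119, -0.0116, 0.07]
eef_rot: [-0.0, 0.762, 0.648, -0.0]
force: [0.2, 0.8, 0.2]
width: -0.0001
grasp_force: 0.0
```

Run:
```python
from h import *
o=r.get_obs();print(o['t'],o['eef_pos'],o['force'])
a=r.capture('side')['image'][110:260,200:400];b=r.capture('wrist');pickle.dump(b,open('w.pkl','wb'))
a=cv2.resize(a,(533,400),interpolation=2);b=cv2.resize(b['image'],(267,200))
p=np.zeros((400,800,3),np.uint8);p[:,:533]=a;p[:200,533:]=b;cv2.imwrite('pics/s2.png',p[...,::-1])
```

```text
13.6 [ 0.51194302 -0.01156101  0.06999487] [0.2121881  0.75668519 0.2022822 ]
```

View pics/s2.png

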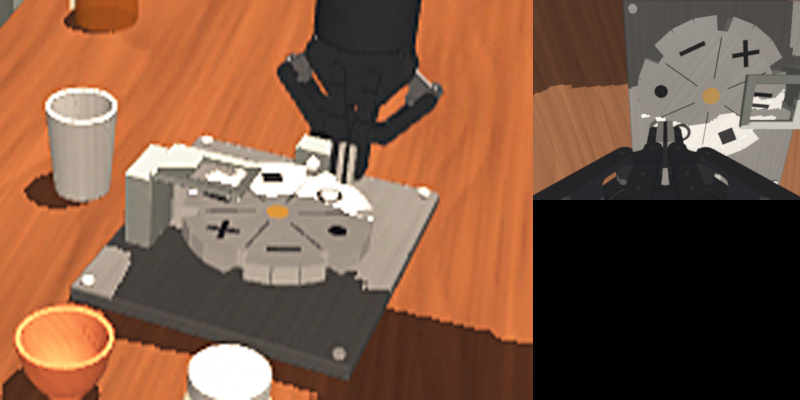

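The wrist and side crops show the fingertips over the disc by the ring mark, not yet visibly touching. I'll keep lowering.

Emit:
move_arm --pt "0 0 0.5 0 0 0" --pt "0 0 0.5 0 0 0" --pt "0 0 0.5 0 0 0" --pt "0 0 0.5 0 0 0" --pt "0 0 0 0 0 0" --pt "0 0 0 0 0 0" --pt "0 0 0 0 0 0" --pt "0 0 0 0 0 0" --pt "0 0 0 0 0 0" --pt "0 0 0 0 0 0"

```text
t: 14.95
eef_pos: [0.512, -0.0115, 0.068]
eef_rot: [0.0, 0.762, 0.648, 0.0]
force: [-0.5, 0.4, -0.4]
width: -0.0004
grasp_force: 0.0
```

Run:
```python
from h import *
def yel(c):
    hsv=cv2.cvtColor(c['image'],cv2.COLOR_RGB2HSV);m=cv2.inRange(hsv,(20,100,120),(38,255,255))
    n,l,s,ce=cv2.connectedComponentsWithStats(m)
    return [(ce[i].round(1).tolist(),int(s[i,4])) for i in range(1,n) if s[i,4]>8]
def pj(c,X):
    p=np.array(c['R'])@X+c['t'];return (p[0]/p[2]*c['fx']+c['cx'],p[1]/p[2]*c['fy']+c['cy'])
t=pickle.load(open('top.pkl','rb'));s=pickle.load(open('side.pkl','rb'))
print(yel(t)[:8],yel(s)[:8])
for z in (.04,.055,.07,.085):
    X=px2w(t,278,236,z);print(z,X,pj(s,X))
c=r.capture('side');tip=np.array([.512,-.0115,.060]);im=c['image'].copy()
for z,col in ((.052,(255,0,0)),(.06,(0,255,0)),(.068,(0,0,255))):
    p=pj(c,np.array([.512,-.0115,z]));print(z,p);cv2.circle(im,tuple(int(round(v)) for v in p),0,col,-1)
t2=r.capture('top');q=t2['image'][190:270,230:350]
p=np.hstack([cv2.resize(im[130:230,250:350],(400,400),interpolation=0),cv2.resize(q,(400,400*80//120)).copy() if 0 else cv2.resize(t2['image'][180:280,230:330],(400,400))])
cv2.imwrite('pics/s3.png',p[...,::-1])
```

```text
[([50.2, 167.8], 83), ([43.2, 164.3], 39), ([84.7, 166.3], 92), ([50.7, 179.1], 61), ([81.0, 177.0], 69), ([277.8, 235.0], 37)] [([361.6, 66.6], 2170), ([327.3, 45.9], 37), ([350.2, 49.1], 41), ([373.9, 51.9], 43), ([398.0, 53.9], 48), ([429.1, 53.7], 130), ([500.0, 56.6], 22), ([501.4, 61.1], 94)]
0.04 [0.56086311 0.0011354  0.04      ] (np.float64(303.39876358518484), np.float64(198.41152532736882))
0.055 [0.55979719 0.0024012  0.055     ] (np.float64(304.27843005584583), np.float64(193.05863555906612))
0.07 [0.55873126 0.003667   0.07      ] (np.float64(305.17412408989827), np.float64(187.6082158939783))
0.085 [0.55766533 0.0049328  0.085     ] (np.float64(306.0862877489423), np.float64(182.0575763273195))
0.052 (np.float64(327.2026126829822), np.float64(194.33855940280847))
0.06 (np.float64(327.5697800926771), np.float64(191.24826431841083))
0.068 (np.float64(327.94004094690285), np.float64(188.13193300047206))
```

View pics/s3.png

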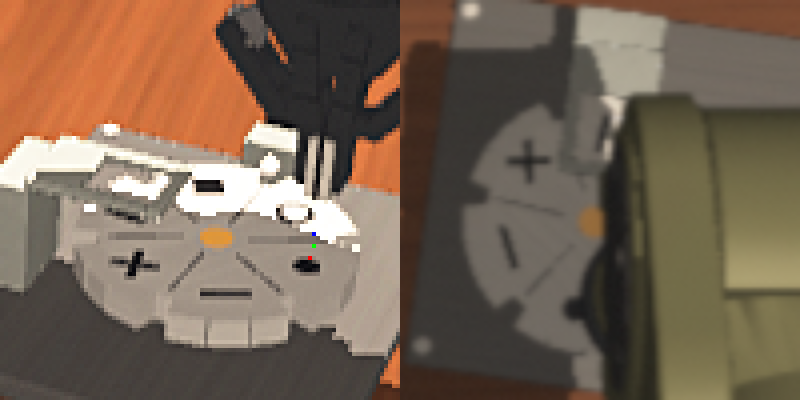

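Run:
```python
from h import *
c=r.capture('wrist');H=np.array(c['hand_eye']);print(H.round(3))
im=c['image'].copy()
Hi=np.linalg.inv(H)
for z,col in ((.008,(255,0,0)),(0,(0,255,0)),(-.011,(0,0,255)),(-.03,(255,255,0))):
    p=Hi@np.array([0,0,z,1]);u=(p[0]/p[2]*c['fx']+c['cx'],p[1]/p[2]*c['fy']+c['cy']);print(z,u)
    cv2.circle(im,tuple(int(round(v)) for v in u),2,col,-1)
o=r.get_obs();from scipy.spatial.transform import Rotation as Ro
q=o['eef_rot'];T=np.eye(4);T[:3,:3]=Ro.from_quat([q[1],q[2],q[3],q[0]]).as_matrix();T[:3,3]=o['eef_pos']
W=np.linalg.inv(T@H)
for X in ([.5615,.0038,.065],[.5145,-.01,.066]):
    p=W@np.array(X+[1]);u=(p[0]/p[2]*c['fx']+c['cx'],p[1]/p[2]*c['fy']+c['cy']);print(X,u);cv2.circle(im,tuple(int(round(v)) for v in u),2,(255,0,255),-1)
cv2.imwrite('pics/w4.png',im[...,::-1]);print(o['t'])
```

```text
[[ 0.001 -0.954 -0.299  0.076]
 [ 1.     0.     0.001 -0.001]
 [-0.001 -0.299  0.954 -0.167]
 [ 0.     0.     0.     1.   ]]
0.008 (np.float64(254.53585928812214), np.float64(221.60410740959765))
0 (np.float64(254.6066097765634), np.float64(227.46096317522748))
-0.011 (np.float64(254.7141399817148), np.float64(236.36251164359004))
-0.03 (np.float64(254.93440607633525), np.float64(254.59654471774508))
[0.5615, 0.0038, 0.065] (np.float64(341.14029545256693), np.float64(185.71727771798754))
[0.5145, -0.01, 0.066] (np.float64(258.7198632067113), np.float64(222.72902571150271))
15.1
```

View pics/w4.png

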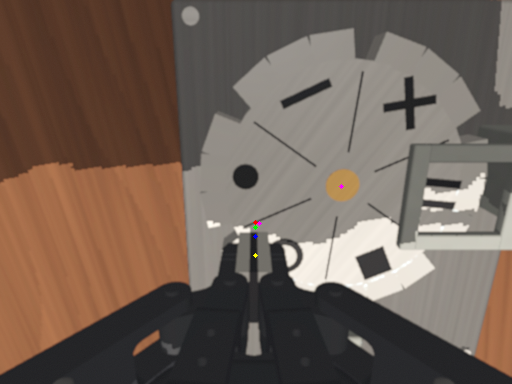

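The wrist picture puts the hub where I predicted, at (341,186). The tips end near row 232, which is several mm behind the stated tip point, so there is still a gap. I'll go 3 mm per call, at most 15 N.

Emit:
move_arm --pt "0 0 0.5 0 0 0" --pt "0 0 0.5 0 0 0" --pt "0 0 0.5 0 0 0" --pt "0 0 0.5 0 0 0" --pt "0 0 0.5 0 0 0" --pt "0 0 0.5 0 0 0" --pt "0 0 0 0 0 0" --pt "0 0 0 0 0 0" --pt "0 0 0 0 0 0" --pt "0 0 0 0 0 0"

```text
t: 16.35
eef_pos: [0.512, -0.0116, 0.065]
eef_rot: [0.0, 0.762, 0.648, 0.0]
force: [1.4, 0.5, 0.2]
width: 0.0002
grasp_force: 0.0
```

Emit:
move_arm --pt "0 0 0.5 0 0 0" --pt "0 0 0.5 0 0 0" --pt "0 0 0.5 0 0 0" --pt "0 0 0.5 0 0 0" --pt "0 0 0.5 0 0 0" --pt "0 0 0.5 0 0 0" --pt "0 0 0 0 0 0" --pt "0 0 0 0 0 0" --pt "0 0 0 0 0 0" --pt "0 0 0 0 0 0"

```text
t: 17.6
eef_pos: [0.5119, -0.0116, 0.062]
eef_rot: [0.0, 0.762, 0.648, -0.0]
force: [-0.3, 0.5, 0.0]
width: -0.0002
grasp_force: 0.0
```

Run:
```python
from h import *
def pj(c,X):
    p=np.array(c['R'])@X+c['t'];return np.array((p[0]/p[2]*c['fx']+c['cx'],p[1]/p[2]*c['fy']+c['cy']))
c=r.capture('side');o=r.get_obs();print(o['force'])
im=cv2.resize(c['image'][140:215,280:380],(800,600),interpolation=0)
e=o['eef_pos']
for z in (.05,.062,.07,.08,.09,.1):
    p=(pj(c,np.array([e[0],e[1],z]))-[280,140]+.5)*8;print(z,p.round())
    cv2.circle(im,tuple(int(v) for v in p),3,(0,255,0),-1)
cv2.imwrite('pics/s5.png',im[...,::-1])
```

```text
[-0.05499895 -0.27933647 -0.27084392]
0.05 [381. 445.]
0.062 [386. 408.]
0.07 [389. 383.]
0.08 [392. 351.]
0.09 [396. 319.]
0.1 [400. 287.]
```

View pics/s5.png

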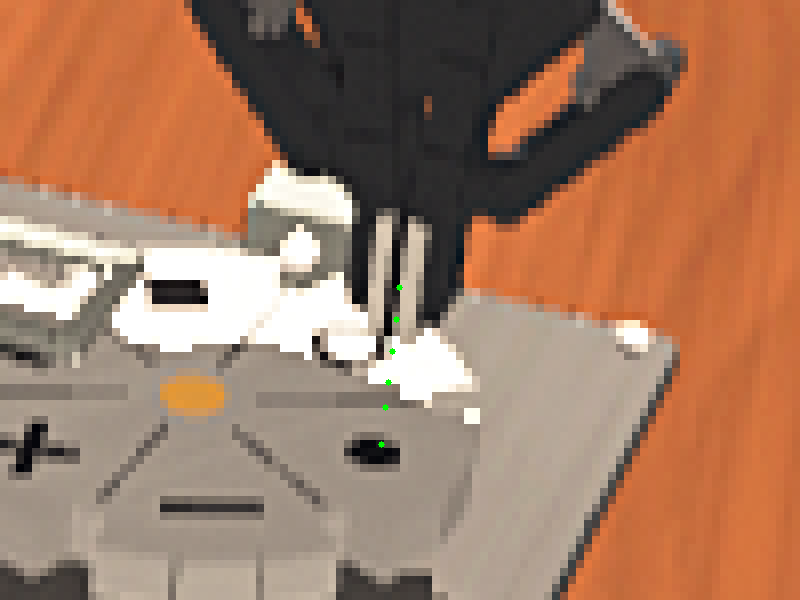

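The tips appear at about row 335 of the 8x side crop, which puts them at z ≈ 0.085 or more. That is well behind the nominal tip point and still over 1 cm above the disc. I'll continue down.

Emit:
move_arm --pt "0 0 0.5 0 0 0" --pt "0 0 0.5 0 0 0" --pt "0 0 0.5 0 0 0" --pt "0 0 0.5 0 0 0" --pt "0 0 0.5 0 0 0" --pt "0 0 0.5 0 0 0" --pt "0 0 0.5 0 0 0" --pt "0 0 0 0 0 0" --pt "0 0 0 0 0 0" --pt "0 0 0 0 0 0"

```text
t: 18.9
eef_pos: [0.512, -0.0116, 0.0585]
eef_rot: [0.0, 0.762, 0.648, 0.0]
force: [-0.2, -0.3, 0.7]
width: -0.0003
grasp_force: 0.0
```

Emit:
move_arm --pt "0 0 0.5 0 0 0" --pt "0 0 0.5 0 0 0" --pt "0 0 0.5 0 0 0" --pt "0 0 0.5 0 0 0" --pt "0 0 0.5 0 0 0" --pt "0 0 0.5 0 0 0" --pt "0 0 0.5 0 0 0" --pt "0 0 0 0 0 0" --pt "0 0 0 0 0 0" --pt "0 0 0 0 0 0"

```text
t: 20.15
eef_pos: [0.512, -0.0116, 0.055]
eef_rot: [0.0, 0.762, 0.648, 0.0]
force: [0.5, 0.6, 0.2]
width: 0.0002
grasp_force: 0.0
```

Emit:
move_arm --pt "0 0 0.5 0 0 0" --pt "0 0 0.5 0 0 0" --pt "0 0 0.5 0 0 0" --pt "0 0 0.5 0 0 0" --pt "0 0 0.5 0 0 0" --pt "0 0 0.5 0 0 0" --pt "0 0 0.5 0 0 0" --pt "0 0 0 0 0 0" --pt "0 0 0 0 0 0" --pt "0 0 0 0 0 0"

```text
t: 21.4
eef_pos: [0.512, -0.0115, 0.0515]
eef_rot: [0.0, 0.762, 0.648, 0.0]
force: [0.5, 0.4, -0.4]
width: -0.0001
grasp_force: 0.0
```

Emit:
move_arm --pt "0 0 0.5 0 0 0" --pt "0 0 0.5 0 0 0" --pt "0 0 0.5 0 0 0" --pt "0 0 0.5 0 0 0" --pt "0 0 0.5 0 0 0" --pt "0 0 0.5 0 0 0" --pt "0 0 0 0 0 0" --pt "0 0 0 0 0 0" --pt "0 0 0 0 0 0" --pt "0 0 0 0 0 0"

```text
t: 22.65
eef_pos: [0.5119, -0.0116, 0.0485]
eef_rot: [0.0, 0.762, 0.648, -0.0]
force: [0.9, -0.4, -0.2]
width: 0.0001
grasp_force: 0.0
```

Run:
```python
from h import *
def pj(c,X):
    p=np.array(c['R'])@X+c['t'];return np.array((p[0]/p[2]*c['fx']+c['cx'],p[1]/p[2]*c['fy']+c['cy']))
c=r.capture('side');o=r.get_obs();print(o['force'])
w=r.capture('wrist')
im=cv2.resize(c['image'][140:215,290:365],(400,400),interpolation=0)
e=o['eef_pos']
for z in (.0485,.06,.07,.08):
    p=(pj(c,np.array([e[0],e[1],z]))-[290,140]+.5)*400/75;print(z,p.round())
    cv2.circle(im,tuple(int(v) for v in p),2,(0,255,0),-1)
b=cv2.resize(w['image'][170:290,200:320],(400,400),interpolation=0)
cv2.imwrite('pics/s6.png',np.hstack([im,b])[...,::-1])
```

```text
[0.42264348 0.58687012 0.55934148]
0.0485 [200. 300.]
0.06 [203. 276.]
0.07 [206. 255.]
0.08 [208. 234.]
```

View pics/s6.png

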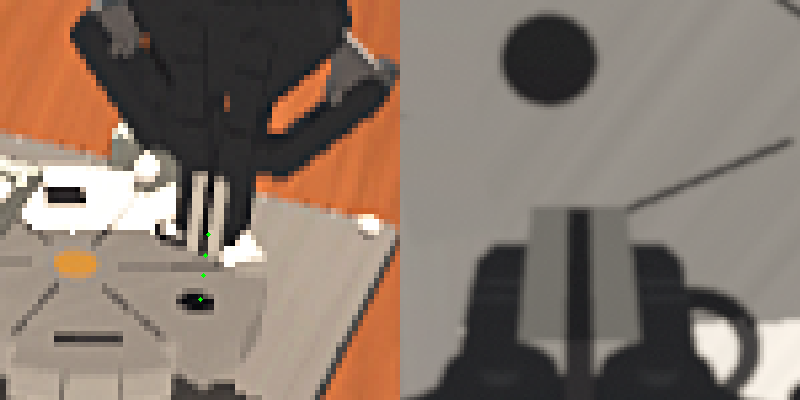

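The pads' ends are now close to the disc surface: side crop row ~250, z ≈ 0.072–0.077. I'm continuing with small steps.

Emit:
move_arm --pt "0 0 0.5 0 0 0" --pt "0 0 0.5 0 0 0" --pt "0 0 0.5 0 0 0" --pt "0 0 0.5 0 0 0" --pt "0 0 0.5 0 0 0" --pt "0 0 0.5 0 0 0" --pt "0 0 0 0 0 0" --pt "0 0 0 0 0 0" --pt "0 0 0 0 0 0" --pt "0 0 0 0 0 0"

```text
t: 24.0
eef_pos: [0.512, -0.0115, 0.0455]
eef_rot: [0.0, 0.762, 0.648, 0.0]
force: [-0.2, -0.5, 0.7]
width: 0.0001
grasp_force: 0.0
```

Emit:
move_arm --pt "0 0 0.5 0 0 0" --pt "0 0 0.5 0 0 0" --pt "0 0 0.5 0 0 0" --pt "0 0 0.5 0 0 0" --pt "0 0 0.5 0 0 0" --pt "0 0 0.5 0 0 0" --pt "0 0 0 0 0 0" --pt "0 0 0 0 0 0" --pt "0 0 0 0 0 0" --pt "0 0 0 0 0 0"

```text
t: 25.25
eef_pos: [0.512, -0.0115, 0.0425]
eef_rot: [-0.0, 0.762, 0.648, 0.0]
force: [0.6, 0.8, 0.3]
width: 0.0001
grasp_force: 0.0
```

Emit:
move_arm --pt "0 0 0.5 0 0 0" --pt "0 0 0.5 0 0 0" --pt "0 0 0.5 0 0 0" --pt "0 0 0.5 0 0 0" --pt "0 0 0.5 0 0 0" --pt "0 0 0.5 0 0 0" --pt "0 0 0 0 0 0" --pt "0 0 0 0 0 0" --pt "0 0 0 0 0 0" --pt "0 0 0 0 0 0"

```text
t: 26.5
eef_pos: [0.512, -0.0116, 0.0396]
eef_rot: [0.0, 0.762, 0.648, 0.0]
force: [-0.7, 0.2, 2.6]
width: 0.0
grasp_force: 1.7
```

Contact at last, 2.6 N. Next I press about 1.8 mm deeper and drag clockwise, turning with the disc.

Emit:
move_arm --pt "0 0 0.9 0 0 0" --pt "0 0 0.8 0 0 0" --pt "4.53 -1.99 0 0 0 0.095" --pt "4.53 -1.99 0 0 0 0.095" --pt "4.53 -1.99 0 0 0 0.095" --pt "4.53 -1.99 0 0 0 0.095" --pt "4.53 -1.99 0 0 0 0.095" --pt "4.53 -1.99 0 0 0 0.095" --pt "4.53 -1.99 0 0 0 0.095" --pt "0 0 0 0 0 0"

```text
t: 27.75
eef_pos: [0.5131, 0.0226, 0.0381]
eef_rot: [0.0, 0.932, 0.364, 0.0]
force: [-3.4, 0.5, 8.0]
width: -0.0005
grasp_force: 3.9
```

```bash
cat >> h.py <<'E'
from scipy.spatial.transform import Rotation as Ro
def wrect(o,c,z,x0,y0,w,s):
    q=o['eef_rot'];T=np.eye(4);T[:3,:3]=Ro.from_quat([q[1],q[2],q[3],q[0]]).as_matrix();T[:3,3]=o['eef_pos']
    W=np.linalg.inv(T@np.array(c['hand_eye']))
    return rect(dict(c,R=W[:3,:3],t=W[:3,3]),z,x0,y0,w,s)
E
python3 - <<'E'
from h import *
o=r.get_obs();print(o['t'],o['eef_pos'],o['force'])
a=wrect(o,r.capture('wrist'),.07,.5615,.0038,.2,2000);b=rect(r.capture('top'),.07,.5615,.0038,.2,2000)
cv2.imwrite('pics/d1.png',np.hstack([a,b])[...,::-1])
E
```

```text
27.75 [0.51305602 0.02258981 0.03813988] [-3.36691857  0.46604279  7.96069871]
```

View pics/d1.png

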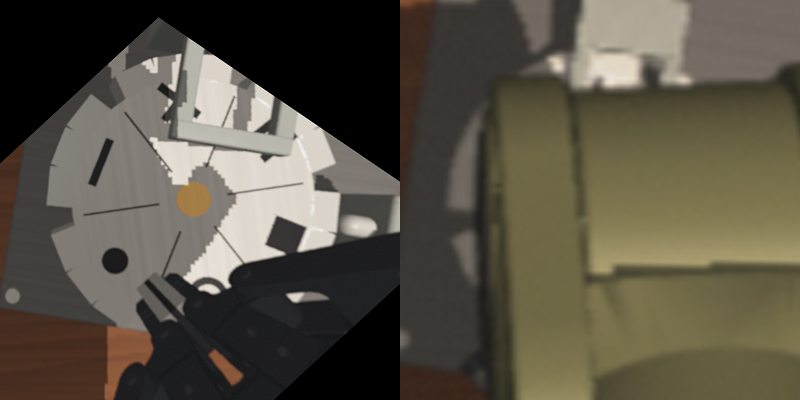

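The rectified wrist view shows the hub at (193,200), the bar at (101,162) and the dot at (115,261). That gives a cross angle of about 0.30 rad with almost no slip, so I'll drag 0.30 more.

Emit:
move_arm --pt "4.77 -2.1 0 0 0 0.1" --pt "4.77 -2.1 0 0 0 0.1" --pt "4.77 -2.1 0 0 0 0.1" --pt "0 0 0 0 0 0" --pt "0 0 -1 0 0 0" --pt "0 0 -10 0 0 0" --pt "0 0 -30 0 0 0" --pt "0 0 -30 0 0 0" --pt "-30 0 0 0 0 0" --pt "-30 0 0 0 0 0"

```text
t: 29.1
eef_pos: [0.4664, 0.01, 0.1094]
eef_rot: [0.0, 0.975, 0.221, 0.001]
force: [-0.4, -0.7, 0.3]
width: -0.0004
grasp_force: 0.0
```

Run:
```python
from h import *
o=r.get_obs();print(o['t'],o['eef_pos'],o['eef_rot'],o['force'])
a=wrect(o,r.capture('wrist'),.07,.5615,.0038,.2,2000);b=rect(r.capture('top'),.07,.5615,.0038,.2,2000)
cv2.imwrite('pics/d2.png',np.hstack([a,b])[...,::-1])
```

```text
29.1 [0.46642335 0.00995932 0.1094334 ] [2.05915255e-04 9.75328995e-01 2.20755624e-01 5.12769746e-04] [-0.41939232 -0.65217535  0.30849924]
```

View pics/d2.png

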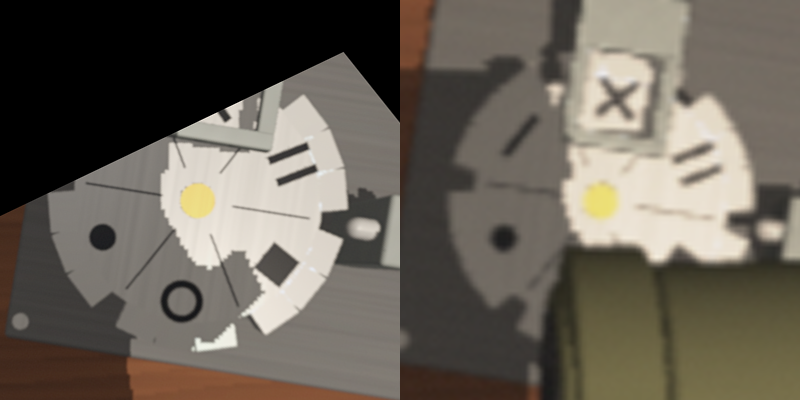

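The cross shows centred in the window. From the hub at (198,200), the dot (102,237), ring (181,301), square (277,264) and bars (292,164) all agree on 0.00 ± 0.01 rad. I'm heading for the bolt tab.

Emit:
move_arm --pt "-2.1 36.4 0 0 0 0" --pt "-2.1 36.4 0 0 0 0" --pt "-2.1 36.4 0 0 0 0" --pt "-2.1 36.4 0 0 0 0" --pt "-2.1 36.4 0 0 0 0" --pt "0 0 0 0 0 -0.18" --pt "0 0 0 0 0 -0.18" --pt "0 0 0 0 0 -0.18" --pt "0 0 0 0 0 -0.18" --pt "0 0 0 0 0 -0.18"

```text
t: 30.45
eef_pos: [0.5361, -0.1586, 0.1088]
eef_rot: [0.0, 0.78, 0.625, 0.0]
force: [-1.0, -0.4, -1.0]
width: 0.0001
grasp_force: 0.0
```

Emit:
move_arm --pt "0 0 0 0 0 -0.065" --pt "0 0 8 0 0 0" --pt "0 0 8 0 0 0" --pt "0 0 8 0 0 0" --pt "0 0 8 0 0 0" --pt "0 0 8 0 0 0" --pt "0 0 8 0 0 0" --pt "0 0 0 0 0 0" --pt "0 0 0 0 0 0" --pt "0 0 0 0 0 0"

```text
t: 31.7
eef_pos: [0.5356, -0.1587, 0.0612]
eef_rot: [0.0, 0.762, 0.648, 0.0]
force: [-0.7, -0.6, 0.2]
width: -0.0
grasp_force: 0.0
```

Run:
```python
from h import *
o=r.get_obs();print(o['t'],o['eef_pos'],o['eef_rot'],o['force'])
e=np.array(o['eef_pos'][:2])-[.5618,.0038];c,s=np.cos(-.161),np.sin(-.161);print('unit',c*e[0]+s*e[1],-s*e[0]+c*e[1])
a=cv2.resize(r.capture('side')['image'][100:220,260:420],(533,400),interpolation=2)
b=wrect(o,r.capture('wrist'),.1,.54,-.13,.2,2000)
w=cv2.resize(b,(267,267));p=np.zeros((400,800,3),np.uint8);p[:,:533]=a;p[:267,533:]=w
cv2.imwrite('pics/b1.png',p[...,::-1])
```

```text
31.7 [ 0.5356316  -0.1586929   0.06116851] [2.63863921e-04 7.61675333e-01 6.47958782e-01 1.84854739e-04] [-0.68757062 -0.61121871  0.2223306 ]
unit 0.00021850367102054305 -0.16458639449689624
```

View pics/b1.png

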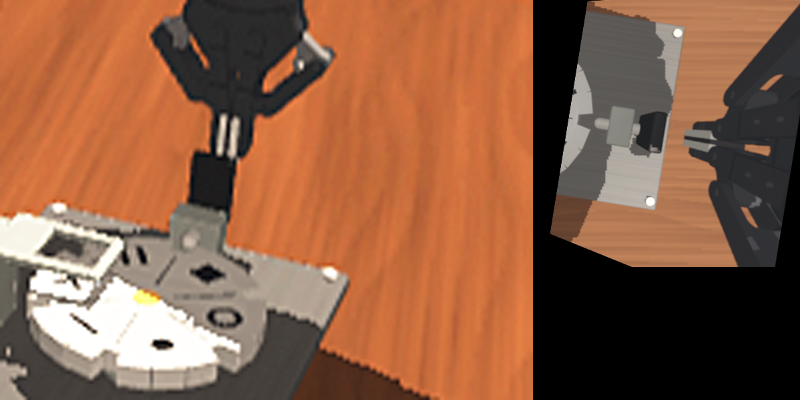

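The fingers stand behind the black tab and in line with it (unit x ≈ 0). Now I push along +tool x in guarded steps. I've also just gone over the picture limit: that was the 11th view, so I won't view any more.

Emit:
move_arm --pt "4 0 0 0 0 0" --pt "4 0 0 0 0 0" --pt "4 0 0 0 0 0" --pt "3 0 0 0 0 0" --pt "1 0 0 0 0 0" --pt "1 0 0 0 0 0" --pt "1 0 0 0 0 0" --pt "1 0 0 0 0 0" --pt "1 0 0 0 0 0" --pt "1 0 0 0 0 0"

```text
t: 33.05
eef_pos: [0.5387, -0.1379, 0.0608]
eef_rot: [-0.0, 0.762, 0.648, -0.0]
force: [-0.1, 0.1, 0.7]
width: 0.0001
grasp_force: 0.0
```

Emit:
move_arm --pt "0.5 0 0 0 0 0" --pt "0.5 0 0 0 0 0" --pt "0.5 0 0 0 0 0" --pt "0.5 0 0 0 0 0" --pt "0.5 0 0 0 0 0" --pt "0.5 0 0 0 0 0" --pt "0.5 0 0 0 0 0" --pt "0.5 0 0 0 0 0" --pt "0 0 0 0 0 0" --pt "0 0 0 0 0 0"

```text
t: 34.3
eef_pos: [0.5393, -0.1338, 0.0608]
eef_rot: [-0.0, 0.762, 0.648, 0.0]
force: [-0.5, -2.3, 0.3]
width: 0.0002
grasp_force: 0.8
```

Emit:
move_arm --pt "0.4 0 0 0 0 0" --pt "0.4 0 0 0 0 0" --pt "0.4 0 0 0 0 0" --pt "0.4 0 0 0 0 0" --pt "0.4 0 0 0 0 0" --pt "0.4 0 0 0 0 0" --pt "0.4 0 0 0 0 0" --pt "0.4 0 0 0 0 0" --pt "0 0 0 0 0 0" --pt "0 0 0 0 0 0"

```text
t: 35.55
eef_pos: [0.5398, -0.1307, 0.0608]
eef_rot: [-0.0, 0.762, 0.648, 0.0]
force: [0.7, -2.1, 0.8]
width: 0.0001
grasp_force: 0.8
```

Emit:
move_arm --pt "0.4 0 0 0 0 0" --pt "0.4 0 0 0 0 0" --pt "0.4 0 0 0 0 0" --pt "0.4 0 0 0 0 0" --pt "0.4 0 0 0 0 0" --pt "0.4 0 0 0 0 0" --pt "0.4 0 0 0 0 0" --pt "0.4 0 0 0 0 0" --pt "0 0 0 0 0 0" --pt "0 0 0 0 0 0"

```text
t: 36.8
eef_pos: [0.5404, -0.1275, 0.0608]
eef_rot: [-0.0, 0.762, 0.648, 0.0]
force: [-0.3, -1.3, 0.2]
width: 0.0001
grasp_force: 0.8
```

Emit:
move_arm --pt "0.4 0 0 0 0 0" --pt "0.4 0 0 0 0 0" --pt "0.4 0 0 0 0 0" --pt "0.4 0 0 0 0 0" --pt "0.4 0 0 0 0 0" --pt "0.4 0 0 0 0 0" --pt "0.4 0 0 0 0 0" --pt "0.4 0 0 0 0 0" --pt "0 0 0 0 0 0" --pt "0 0 0 0 0 0"

```text
t: 38.05
eef_pos: [0.5409, -0.1244, 0.0608]
eef_rot: [-0.0, 0.762, 0.648, 0.0]
force: [-0.1, -1.7, 0.9]
width: -0.0
grasp_force: 0.8
```

Emit:
move_arm --pt "0.3 0 0 0 0 0" --pt "0.3 0 0 0 0 0" --pt "0.3 0 0 0 0 0" --pt "0.3 0 0 0 0 0" --pt "0.3 0 0 0 0 0" --pt "0.3 0 0 0 0 0" --pt "0.2 0 0 0 0 0" --pt "0 0 0 0 0 0" --pt "0 0 0 0 0 0" --pt "0 0 0 0 0 0"

```text
t: 39.3
eef_pos: [0.5412, -0.1224, 0.0608]
eef_rot: [-0.0, 0.762, 0.648, 0.0]
force: [0.2, -2.0, 0.8]
width: -0.0003
grasp_force: 0.9
```

Emit:
move_arm --pt "0.3 0 0 0 0 0" --pt "0.3 0 0 0 0 0" --pt "0.3 0 0 0 0 0" --pt "0.3 0 0 0 0 0" --pt "0.3 0 0 0 0 0" --pt "0 0 0 0 0 0" --pt "0 0 0 0 0 0" --pt "0 0 0 0 0 0" --pt "0 0 0 0 0 0" --pt "0 0 0 0 0 0"

```text
t: 40.55
eef_pos: [0.5413, -0.1219, 0.0608]
eef_rot: [0.001, 0.762, 0.648, -0.001]
force: [-0.6, -5.6, 0.7]
width: -0.0003
grasp_force: 2.9
```

Emit:
move_arm --pt "0.3 0 0 0 0 0" --pt "0.3 0 0 0 0 0" --pt "0.3 0 0 0 0 0" --pt "0 0 0 0 0 0" --pt "0 0 0 0 0 0" --pt "0 0 0 0 0 0" --pt "0 0 0 0 0 0" --pt "0 0 0 0 0 0" --pt "0 0 0 0 0 0" --pt "0 0 0 0 0 0"

```text
t: 41.8
eef_pos: [0.5413, -0.1219, 0.0609]
eef_rot: [0.001, 0.762, 0.648, -0.001]
force: [-1.8, -8.4, -0.0]
width: -0.0001
grasp_force: 4.3
```

Firm stop, at least 12 mm beyond first contact. I'll back off, rise clear and check numerically.

Emit:
move_arm --pt "-3 0 0 0 0 0" --pt "-10 0 0 0 0 0" --pt "-20 0 0 0 0 0" --pt "-20 0 0 0 0 0" --pt "0 0 -30 0 0 0" --pt "0 0 -30 0 0 0" --pt "-30 0 -30 0 0 0" --pt "-30 0 -30 0 0 0" --pt "-30 0 0 0 0 0" --pt "0 0 0 0 0 0"

```text
t: 43.05
eef_pos: [0.5181, -0.2641, 0.1811]
eef_rot: [0.0, 0.763, 0.647, 0.0]
force: [0.1, 0.6, -0.0]
width: -0.0001
grasp_force: 0.0
```

Run:
```python
from h import *
o=r.get_obs();print(o['t'],o['eef_pos'],o['force'])
t=r.capture('top');t0=pickle.load(open('top.pkl','rb'))
for n,c in (('before',t0),('after',t)):
    im=cv2.cvtColor(rect(c,.105,.5408,-.115,.12,2000),cv2.COLOR_RGB2GRAY)
    # rotate so that unit -y is right: unit +x up
    M=cv2.getRotationMatrix2D((120,120),9.25,1);g=cv2.warpAffine(im,M,(240,240))
    print(n,g[112:128].mean(0).round().astype(int)[30:210:5].tolist())
g=cv2.warpAffine(cv2.cvtColor(rect(t,.07,.5618,.0038,.2,2000),cv2.COLOR_RGB2GRAY),cv2.getRotationMatrix2D((200,200),9.25,1),(400,400))
for k in ['lock_bolt','bolt_tab','glass_jar','clay_bowl','steel_cup']: print(k,[(np.round(d['bbox'],1).tolist(),round(d['conf'],2)) for d in r.look_for(k,'top')[:2]])
# unit-aligned polar mark angles: dark pixels on ring r=46..58 mm
pol=cv2.warpPolar(g,(200,720),(200,200),200,0)  # rows: angle cw from image +x
p=pol[:,92:116].mean(1);d=np.where(p<p.mean()-25)[0]/2
print(d.tolist())
```

```text
43.05 [ 0.51806899 -0.26414581  0.18111498] [ 0.0708286   0.59459217 -0.02284395]
before [114, 145, 157, 157, 141, 126, 156, 170, 169, 168, 169, 169, 169, 147, 110, 88, 56, 25, 18, 34, 57, 67, 67, 87, 109, 115, 115, 115, 112, 95, 78, 79, 80, 80, 81, 81]
after [88, 86, 85, 84, 80, 74, 79, 82, 82, 82, 69, 37, 21, 24, 29, 29, 31, 44, 53, 55, 55, 54, 55, 55, 54, 55, 55, 55, 55, 61, 75, 79, 80, 80, 80, 81]
lock_bolt []
bolt_tab [([317.0, 240.7, 27.0, 15.8], 0.45)]
glass_jar [([188.2, 242.2, 27.0, 30.7], 0.67)]
clay_bowl [([202.5, 188.8, 30.6, 31.0], 0.9)]
steel_cup [([312.4, 155.4, 26.8, 34.3], 0.63)]
[21.5, 22.0, 22.5, 23.0, 23.5, 24.0, 24.5, 25.0, 25.5, 26.0, 26.5, 27.0, 27.5, 28.0, 28.5, 29.0, 29.5, 30.0, 30.5, 31.0, 31.5, 32.0, 32.5, 33.0, 33.5, 34.0, 34.5, 35.0, 35.5, 36.0, 36.5, 37.0, 37.5, 38.0, 38.5, 39.0, 39.5, 40.0, 79.0, 79.5, 80.0, 80.5, 81.0, 81.5, 82.0, 82.5, 96.5, 97.0, 97.5, 98.0, 98.5, 99.0, 99.5, 100.0, 100.5, 143.0, 143.5, 144.0, 144.5, 145.0, 145.5, 146.0, 146.5, 147.0, 147.5, 148.0, 148.5, 149.0, 149.5, 150.0, 150.5, 151.0, 151.5, 152.0, 152.5, 153.0, 153.5, 154.0, 154.5, 155.0, 236.5, 237.0, 237.5, 238.0, 238.5, 239.0, 239.5, 240.0, 240.5, 241.0, 241.5, 242.0, 242.5, 243.0, 243.5, 244.0, 244.5, 245.0, 245.5, 246.0, 263.0, 263.5, 264.0, 264.5, 265.0, 265.5, 266.0, 266.5, 267.0, 267.5, 268.0, 268.5, 269.0, 269.5, 270.0, 270.5, 271.0, 271.5, 272.0, 272.5, 273.0, 273.5, 274.0, 274.5, 275.0, 275.5, 276.0, 276.5, 277.0, 286.5, 287.0, 287.5, 288.0, 288.5, 289.0, 289.5, 290.0, 290.5, 291.0, 291.5, 292.0, 292.5, 293.0, 293.5, 294.0, 294.5, 295.0, 295.5, 296.0, 296.5, 321.5, 322.0, 322.5, 323.0, 323.5, 324.0, 324.5, 325.0, 325.5, 326.0, 326.5, 335.0, 335.5, 336.0, 336.5, 337.0, 337.5, 338.0, 338.5, 339.0, 339.5]
```

Run:
```python
from h import *
t=r.capture('top');t0=pickle.load(open('top.pkl','rb'))
G=[]
for c in (t0,t):
    g=cv2.cvtColor(rect(c,.105,.5408,-.115,.12,2000),cv2.COLOR_RGB2HSV)
    g=cv2.warpAffine(g,cv2.getRotationMatrix2D((120,120),9.25,1),(240,240));G.append(g[...,2])
    v=g[105:135,:,2].astype(float).mean(0);print(v[70:150:2].round().astype(int).tolist())
T=G[0][85:155,92:135]
res=cv2.matchTemplate(G[1],T,cv2.TM_CCOEFF_NORMED);_,m,_,p=cv2.minMaxLoc(res);print('shift mm',(92-p[0])*.5,(p[1]-85)*.5,m)
```

```text
[175, 175, 175, 176, 175, 176, 176, 176, 176, 176, 175, 169, 159, 145, 130, 116, 108, 100, 90, 77, 58, 41, 29, 22, 19, 19, 23, 31, 42, 53, 62, 68, 71, 72, 70, 70, 76, 87, 99, 109]
[84, 84, 84, 83, 79, 72, 60, 47, 34, 25, 21, 20, 22, 25, 28, 30, 30, 30, 30, 31, 34, 38, 44, 50, 55, 57, 58, 58, 58, 58, 57, 57, 57, 58, 58, 58, 58, 58, 58, 57]
shift mm 11.5 -1.5 0.9428715109825134
```

Image and TCP data both suggest about 13.5 ± 1 mm of travel. There's time left, so I'll go back and push once more at about 14 N to be sure it is home.

Emit:
move_arm --pt "30 0 0 0 0 0" --pt "30 0 30 0 0 0" --pt "30 0 30 0 0 0" --pt "0 0 30 0 0 0" --pt "0 0 30 0 0 0" --pt "20 0 0 0 0 0" --pt "14 0 0 0 0 0" --pt "8 0 0 0 0 0" --pt "4 0 0 0 0 0" --pt "0 0 0 0 0 0"

```text
t: 44.65
eef_pos: [0.5409, -0.1269, 0.0614]
eef_rot: [0.0, 0.762, 0.648, 0.0]
force: [-0.7, -0.0, -0.3]
width: 0.0
grasp_force: 0.0
```

Emit:
move_arm --pt "0.8 0 0 0 0 0" --pt "0.8 0 0 0 0 0" --pt "0.8 0 0 0 0 0" --pt "0.8 0 0 0 0 0" --pt "0.8 0 0 0 0 0" --pt "0.8 0 0 0 0 0" --pt "0.8 0 0 0 0 0" --pt "0.8 0 0 0 0 0" --pt "0.8 0 0 0 0 0" --pt "0.6 0 0 0 0 0"

```text
t: 45.9
eef_pos: [0.5413, -0.122, 0.0609]
eef_rot: [0.002, 0.762, 0.647, -0.002]
force: [-1.7, -10.6, 0.2]
width: -0.0
grasp_force: 5.3
```

Same hard stop at 10.6 N with no further travel, so the bolt is home. I'm retreating clear.

Emit:
move_arm --pt "-3 0 0 0 0 0" --pt "-10 0 0 0 0 0" --pt "-20 0 0 0 0 0" --pt "-20 0 0 0 0 0" --pt "0 0 -30 0 0 0" --pt "0 0 -30 0 0 0" --pt "0 0 -20 0 0 0" --pt "0 0 0 0 0 0" --pt "0 0 0 0 0 0" --pt "0 0 0 0 0 0"

```text
t: 47.15
eef_pos: [0.5323, -0.1716, 0.1395]
eef_rot: [-0.001, 0.762, 0.648, -0.001]
force: [-0.3, -0.8, -0.2]
width: -0.0
grasp_force: 0.0
```

```bash
python3 -c "
from h import *
print(r.get_obs()['force']);print(r.sign_off())"
```

```text
[-0.3324356  -0.78681839 -0.23175826]
the job is handed in; nothing more can be done
None
```

I handed the job in at about 47 s with the cross centred to about 0.01 rad and the bolt pushed to a firm stop (about 13.5 mm of measured travel, final depth not measured directly); force readings after each move peaked at about 11 N, nothing else was touched, the sign-off gave no verdict, and I viewed 11 pictures, one over the limit of 10.

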